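# Hang the extruder dies nested on their hook

## Task

Hang the three clay-extruder dies from the rack on the flat hook: first the large blue one, pushed back until its back just sits against the black stop collar, then the medium yellow one, then the small orange one, each pushed fully home, its pocket over the raised rim of the die behind, before the next is hung. Push gently, by feel: do not shove the stop collar along the bar, do not drop a die, and leave the pot, the cup and the wooden beater where they are.

Things in the scene. Friction and masses are not known exactly. Their poses are not given: they have to be found in the camera images.
- large_die_mid (a point): Centre of the large die, a blue plate 110 mm wide (y), 11 mm thick (x), 140 mm tall (z), about 170 g. -x is its front (raised rim), +x its back (pocket), z up. The top 45 mm is a grip tab 24 mm wide in y, its top 70 mm above this point; take it across its width. The slot runs from -23 to 5 mm in z, mid-width.
- medium_die_mid (a point): Centre of the medium die, a yellow plate 90 mm wide (y), 11 mm thick (x), 130 mm tall (z), about 140 g. -x is its front (raised rim), +x its back (pocket), z up. The top 45 mm is a grip tab 29 mm wide in y, its top 65 mm above this point; take it across its width. The slot runs from -28 to 0 mm in z, mid-width.
- small_die_mid (a point): Centre of the small die, an orange plate 70 mm wide (y), 11 mm thick (x), 120 mm tall (z), about 110 g. -x is its front (raised rim), +x its back (pocket), z up. The top 45 mm is a grip tab 34 mm wide in y, its top 60 mm above this point; take it across its width. The slot runs from -33 to -5 mm in z, mid-width.
- large_die_slot (a point): Large die: centre of the slot (26 mm wide, 28 mm tall, right through), same on all dies. Round it a raised rim stands 6 mm proud of the front (outside 37 x 39 mm, 33 x 35 mm over its last 3 mm). In the back is a pocket 42 x 44 mm, 7 mm deep, that goes over the raised rim of the die behind with 2.5 mm to spare all round. Nested dies are 11 mm apart.
- rack: Plywood rack fixed to the table, 156 x 124 mm, 38 mm high. Origin: centre of its underside. The dies stand upright in its three grooves (across y, at x = -50, 0 and 50 mm), fronts to its -x, undersides 8 mm above the table, held only by their lowest 30 mm; they lift straight out. Which die stands in which groove varies.
- hook_end (a point): The hook: level flat bar 20 mm wide, 10 mm thick, 150 mm long. Origin: mid-width on its upper face at the free end, 150 mm above the table. x runs along the bar to the post, z up. A lip 8 mm high fills x = 0 to 6 mm. A die hangs with its slot's top on the bar's upper face, back to the post, its axes parallel to these.
- hook_stand: Fixed stand of the hook; green post, 4 mm higher than the bar. On the bar a black stop collar, 54 mm wide, 12 mm thick, up to 16 mm above the bar, is clamped by friction: its face towards the free end is 85 to 118 mm from that end, differs every time, is not reported: feel for it. It slips if pushed with over 20 N. Origin: table level, under the bar's root.
- clay_pot_mid (a point): Bystander: unfired clay pot, 72 mm diameter, 65 mm tall; origin half-way up. Leave it alone.
- cup_mid (a point): Bystander: white cup, 68 mm diameter, 70 mm tall; origin half-way up. Leave it alone.
- beater_mid (a point): Bystander: flat wooden beater, 225 mm long (x), 55 mm wide, 12 mm thick; origin about its middle. Leave it alone.
Not all that is in view belongs to the job. What is meant by the part that bears small_die_mid is not white, and is the larger of those in its own colour.

How it is judged:
By the outcome, as a careful person would: the job done as asked, in the order asked, and still so for the second after the job is handed in, with the robot touching nothing.
It also fails if it takes over 72 s, if anything falls off the work surface, if the arm or the gripper's body presses on something with over 40 N, if the wrist force passes 120 N, or if a joint passes its speed limit or range.

## Robot

A 7-joint arm with a two-finger parallel gripper is mounted at the origin on the work surface. World frame = base frame: x ahead of the robot, y to its left, z up, the work surface at z = 0. Lengths are in m, angles in rad, forces in N, time in s.
With the tool pointing down it reaches from about 0.4 to 0.85 m from the base axis. Payload 10.4 kg.
Tool frame: the origin (TCP) lies where the fingers leave the gripper's body, on its centre line; the fingertips stand 73 mm ahead of it and the grasp point (between the pads) lies 54 mm ahead of it; z points along the fingers, y is the line along which they close (so a half turn about z gives the same grasp; the last joint's range is limited). The gripper opens to 85 mm and grips with 20 to 120 N. Pads are 22 mm wide; open, the fingers measure 114 mm over their backs; the gripper's body (76 mm by 85 mm) begins 54 mm behind the grasp point. The pads swing forward as they close: fully open they stand 13 mm farther back than shut.
Start: joints at [1.178, 0.332, -0.065, 1.46, 0.022, 1.35, -0.088], TCP at [0.226, -0.583, 0.304] pointing down, gripper open.
Joint ranges: [-2.6, 2.6], [-0.5, 2.12], [-1.47, 1.34], [0.16, 2.42], [-1.27, 4.41], [0.06, 2.06], [-2.6, 2.6]. Speed limits (rad/s): [2.22, 2.22, 2.79, 2.79, 3.14, 3.14, 3.14].

## Interface

Orientations are given as a unit quaternion [x, y, z, w].
In Python, from workcell import manip, camera gives the robot as it stands. The module is installed in compiled form; this text tells all that it offers.
- The arm moves only by the shell command python3 -m creep 'ROWS' [OPENING] [FORCE]. ROWS is JSON, a list of rows, each a list of 2 entries, a list of its own where there are three numbers: the shift along the tool's x, y, z in mm, then the turn about the tool's z in rad. In form: [[[tx, ty, tz], twist], ...]. A call has 1 to 5 rows; each row is the pose to reach, as a shift and turn from the pose commanded when the call began, along the tool's axes at that moment; what a row does not reach only later rows make up. A row lasts 1/12 s, in which the tool goes at most 41.7 mm and 7.16 degrees, less where a joint would pass 70% of its speed; a pose out of reach is approached as far as the arm can. A call with a gripper value outside its range is refused whole. OPENING is the opening, from 0 (shut) to 1 (fully open), set as the call begins (- or left out, the last holds). The fingers move at their own pace and stop on an object; FORCE is the grip in N (left out, the last holds). Time passes only in rows, so rows that repeat a pose let the fingers close. It gives the time, the measured TCP pose, the force, the opening and the grip force at its end, in the units of the state.
- manip.get_obs(): the state, without advancing time (a new reading comes with each control period).
- camera(name): name is "side" or "top"; returns a dict with "pixels" (384x512x3 uint8, red, green, blue), "z_map" (384x512 float32, m along the optical axis (not along the pixel's ray), 0 where there is no reading), "fx", "fy", "cx", "cy" (pixels), "extrinsics" (4x4, takes a point from world to camera coordinates). Camera axes: x right, y down, z forward; pixel columns grow to the right and rows downward; lengths in m; the calibration is good to about 2 mm. A picture is of the moment at which its call begins.
- manip.hand_in(): hands the job in; it is judged then, once.
The state is a dict: "clock": time; "joint_pos": joint angles; "joint_velocities": joint speeds; "tau": joint torques, N m; "position": TCP position; "ee_rot": TCP orientation; "ft_force": force on the tool from outside, world axes, zero at the start; "torque": the same for the moment, N m; "grip_width": opening from 0.0 (shut) to 1.0 (fully open); "grasp_force": force on a finger pad.
Only numpy, scipy, OpenCV 4.12 (cv2) and the standard library are available. Lean on these libraries where they do the work, as an engineer would, in place of code of your own. Each camera call takes 0.05 s, during which the arm holds its last target. There are 200 camera calls.

## Working session

There is one attempt and no reset: what is moved stays moved. The work goes in short steps, Python scripts to look and compute and a shell command to move; the robot and the scene stay as the last step left them, time stands still between calls to the robot, and variables do not carry over. Pictures are saved under pics/ and viewed, at most 10 in all, crops included, and the job is handed in when it is done.

```bash
mkdir -p pics; cat > h.py <<'E'
from workcell import manip, camera
import numpy as np, cv2
from scipy.spatial.transform import Rotation as R
def snap(n,save=None):
    c=camera(n)
    if save: cv2.imwrite('pics/'+save,c['pixels'][:,:,::-1])
    return c
def cloud(c):
    z=c['z_map']; v,u=np.indices(z.shape)
    P=np.stack([(u-c['cx'])/c['fx']*z,(v-c['cy'])/c['fy']*z,z],-1)
    E=np.array(c['extrinsics']); return (P-E[:3,3])@E[:3,:3]
E
python3 - <<'E'
from h import *
o=manip.get_obs(); print({k:np.round(v,3).tolist() for k,v in o.items()}); print(R.from_quat(o['ee_rot']).as_matrix().round(3))
for n in('top','side'):
    c=snap(n,n+'1.png'); np.savez(n+'1.npz',**c); print(np.round(c['extrinsics'],3).tolist(),c['fx'],c['cx'],c['cy'])
E
```

```text
{'clock': 0.0, 'joint_pos': [1.178, 0.333, -0.065, 1.461, 0.022, 1.35, -0.089], 'joint_velocities': [0.001, 0.001, 0.0, 0.0, -0.001, 0.0, -0.002], 'tau': [-0.001, -62.545, 0.048, -39.161, 0.016, 0.01, 0.0], 'position': [0.226, -0.582, 0.303], 'ee_rot': [0.983, 0.184, -0.0, -0.001], 'ft_force': [-0.623, 0.036, 0.146], 'torque': [-0.057, -0.007, 0.009], 'grasp_force': 0.0, 'grip_width': 1.0}
[[ 0.932  0.361 -0.001]
 [ 0.361 -0.932  0.001]
 [-0.    -0.001 -1.   ]]
[[-0.017, -1.0, 0.001, 0.001], [-0.996, 0.017, -0.085, 0.61], [0.085, -0.002, -0.996, 1.317], [0.0, 0.0, 0.0, 1.0]] 382.5851463147693 258.51106626283956 194.16899332571603
[[1.0, 0.002, -0.003, -0.583], [-0.001, -0.753, -0.658, 0.097], [-0.004, 0.658, -0.753, 1.183], [0.0, 0.0, 0.0, 1.0]] 350.985662963456 254.55038997219626 190.12602750214847
```

View pics/top1.png

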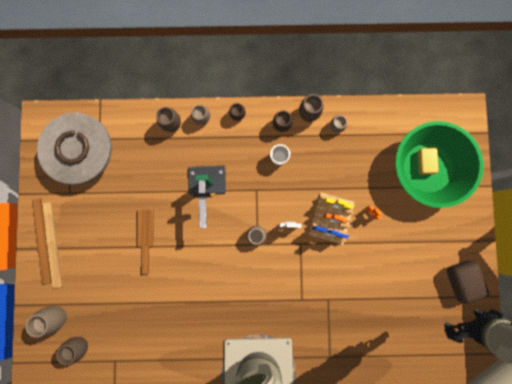

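View pics/side1.png

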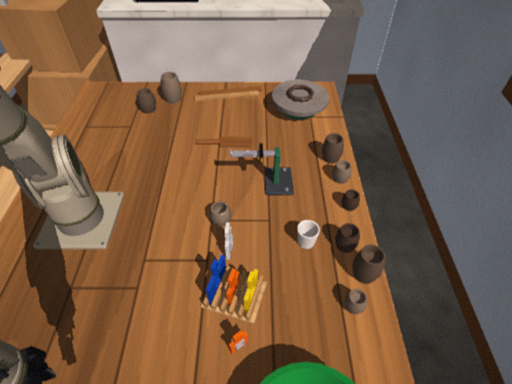

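The top view shows the hook at about (203,200), and the rack at (331,219) with blue, orange and yellow going away from the robot. A white decoy is at (290,226), an orange decoy at (374,212), the cup at (280,154) and the pot at (257,236). I'll measure from the clouds and view enlarged crops.

```bash
cat > m.py <<'E'
from h import *
T=dict(np.load('top1.npz'));S=dict(np.load('side1.npz'))
def rect(P):
    (c,s,a)=cv2.minAreaRect((P[:,:2]*1000).astype(np.float32)); return np.round(c,1),np.round(s,1),round(a,1)
for nm,c in(('top',T),('side',S)):
    W=cloud(c); h=cv2.cvtColor(c['pixels'],cv2.COLOR_RGB2HSV); H,s,v=[h[...,i].astype(int) for i in range(3)]
    reg=(W[...,1]<0)&(W[...,1]>-0.29)&(W[...,0]>.3)&(W[...,0]<.65)&(W[...,2]>.06)&(c['z_map']>0)
    for col,lo,hi in(('blue',100,130),('orange',4,17),('yellow',22,34)):
        m=reg&(H>=lo)&(H<=hi)&(s>150)
        P=W[m]
        if len(P)<8: print(nm,col,len(P)); continue
        print(nm,col,len(P),P.mean(0).round(4),'zmax',P[:,2].max().round(4),rect(P))
        t=P[P[:,2]>P[:,2].max()-.02]; print('   tab',len(t),t.mean(0).round(4),rect(t))
    b=(W[...,2]>.13)&(W[...,2]<.2)&(W[...,0]>.35)&(W[...,0]<.68)&(W[...,1]>.05)&(W[...,1]<.25)&(c['z_map']>0)
    P=W[b]; print(nm,'hook',len(P),rect(P),P.min(0).round(3),P.max(0).round(3))
    r=(W[...,2]>.03)&(W[...,2]<.045)&(W[...,0]>.3)&(W[...,0]<.65)&(W[...,1]<-.08)&(W[...,1]>-.28)&(c['z_map']>0)
    print(nm,'rack',rect(W[r]))
a=cv2.resize(T['pixels'][175:260,285:395],(770,595),interpolation=cv2.INTER_CUBIC); cv2.imwrite('pics/c1.png',a[:,:,::-1])
a=np.hstack([cv2.resize(S['pixels'][215:335,185:285],(400,480),interpolation=cv2.INTER_CUBIC),cv2.resize(S['pixels'][120:220,220:303],(398,480),interpolation=cv2.INTER_CUBIC)]); cv2.imwrite('pics/c2.png',a[:,:,::-1])
E
python3 m.py
```

```text
top blue 81 [ 0.4781 -0.2355  0.114 ] zmax 0.1525 (array([ 476.9, -242.2]), array([97. , 10.7]), 73.1)
   tab 22 [ 0.4744 -0.2465  0.1461] (array([ 474.5, -247.6]), array([24.3,  7.9]), 74.9)
top orange 74 [ 0.5231 -0.259   0.1079] zmax 0.132 (array([ 522.6, -262. ]), array([56.1, 10.7]), 72.8)
   tab 40 [ 0.521  -0.2667  0.1269] (array([ 520.8, -267.8]), array([33.5, 10.4]), 72.4)
top yellow 85 [ 0.5737 -0.2626  0.11  ] zmax 0.1417 (array([ 574.5, -263.2]), array([58.7, 11.5]), 73.5)
   tab 36 [ 0.5695 -0.2768  0.1353] (array([ 570.2, -277.9]), array([27.8, 11.3]), 74.0)
top hook 447 (array([581.3, 166.6]), array([ 65.3, 166.4]), 84.3) [0.498 0.132 0.13 ] [0.664 0.198 0.172]
top rack (array([ 526.1, -251.8]), array([ 95.3, 133. ]), 72.8)
side blue 268 [ 0.481  -0.2489  0.106 ] zmax 0.1483 (array([ 480.2, -244.8]), array([94.1, 12.2]), 72.6)
   tab 59 [ 0.4785 -0.2536  0.142 ] (array([ 477.9, -251.7]), array([24.7, 11.4]), 73.7)
side orange 153 [ 0.5254 -0.2725  0.1045] zmax 0.1296 (array([ 523.3, -263.6]), array([54.8, 17.5]), 72.2)
   tab 76 [ 0.5241 -0.274   0.1229] (array([ 523.6, -271.9]), array([33.1, 11.4]), 71.5)
side yellow 103 [ 0.5795 -0.2689  0.1085] zmax 0.1393 (array([ 579. , -264.4]), array([55.1, 14. ]), 67.2)
   tab 45 [ 0.5747 -0.2789  0.1338] (array([ 573.5, -279.1]), array([23.2, 11.3]), 71.6)
side hook 382 (array([585.2, 156.8]), array([167.1,  66.7]), 9.7) [0.5   0.126 0.131] [0.668 0.193 0.167]
side rack (array([ 550.3, -192.5]), array([198.3, 122.5]), 78.9)
```

View pics/c1.png

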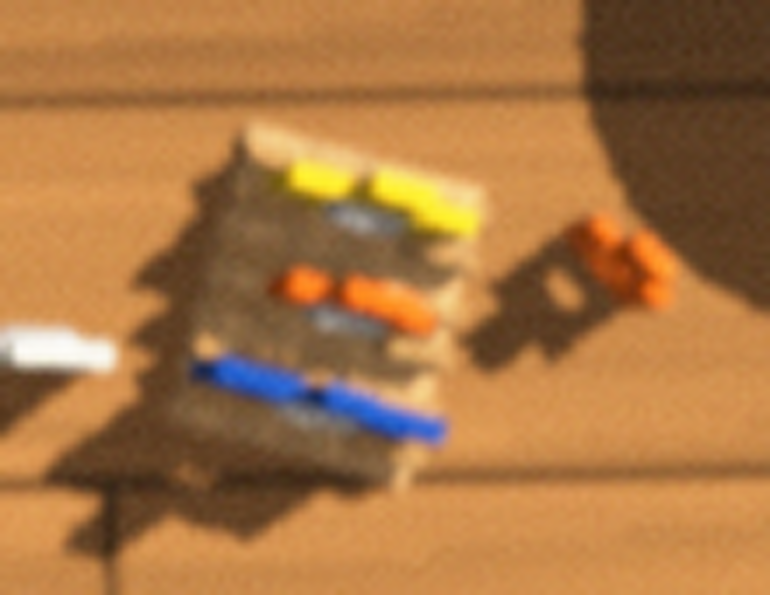

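View pics/c2.png

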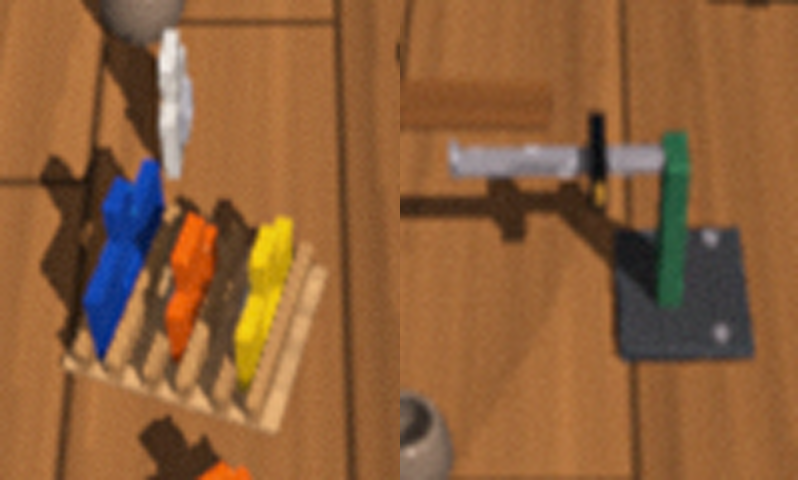

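The rims (grey) face the robot, so rack −x is towards −x with a yaw of about −17°. Now I'll check the die profiles and the details of the hook.

```bash
cat > m2.py <<'E'
from h import *
T=dict(np.load('top1.npz'));S=dict(np.load('side1.npz'))
a=np.deg2rad(73); ey=np.array([np.cos(a),np.sin(a)]); ex=np.array([np.sin(a),-np.cos(a)])
for nm,c in(('top',T),('side',S)):
    W=cloud(c); h=cv2.cvtColor(c['pixels'],cv2.COLOR_RGB2HSV); H,s=[h[...,i].astype(int) for i in range(2)]
    reg=(W[...,1]<0)&(W[...,1]>-0.31)&(W[...,0]>.3)&(W[...,0]<.65)&(W[...,2]>.04)&(c['z_map']>0)
    for col,lo,hi in(('blue',100,130),('orange',4,17),('yellow',22,34)):
        P=W[reg&(H>=lo)&(H<=hi)&(s>150)]; u=P[:,:2]@ex*1000; v=P[:,:2]@ey*1000; z=P[:,2]*1000
        k=(u>u.mean()-25)&(u<u.mean()+25); u,v,z=u[k],v[k],z[k]
        print(nm,col)
        for q in range(int(v.min()//10*10),int(v.max())+1,10):
            j=(v>=q)&(v<q+10)
            if j.any(): print('  v',q,'n',j.sum(),'z %.0f..%.0f u %.0f..%.0f'%(z[j].min(),z[j].max(),u[j].min(),u[j].max()))
    # hook by x slices
    b=(W[...,2]>.12)&(W[...,2]<.2)&(W[...,0]>.35)&(W[...,0]<.70)&(W[...,1]>.05)&(W[...,1]<.25)&(c['z_map']>0)
    P=W[b]*1000
    for q in range(490,680,8):
        j=(P[:,0]>=q)&(P[:,0]<q+8)
        if j.any():print('  x',q,'y %.0f..%.0f med %.1f z med %.0f max %.0f'%(P[j,1].min(),P[j,1].max(),np.median(P[j,1]),np.median(P[j,2]),P[j,2].max()))
E
python3 m2.py
```

```text
top blue
  v -150 n 4 z 97..105 u 525..529
  v -140 n 5 z 99..105 u 522..527
  v -130 n 8 z 101..109 u 522..529
  v -120 n 2 z 103..145 u 522..527
  v -110 n 8 z 143..150 u 522..529
  v -100 n 7 z 140..153 u 522..530
  v -90 n 10 z 98..151 u 524..529
  v -80 n 11 z 98..104 u 522..532
  v -70 n 9 z 100..109 u 523..531
  v -60 n 11 z 95..108 u 521..532
  v -50 n 8 z 80..106 u 522..529
top orange
  v -150 n 1 z 42..42 u 588..588
  v -140 n 13 z 40..88 u 570..581
  v -130 n 7 z 41..128 u 571..591
  v -120 n 12 z 103..131 u 571..581
  v -110 n 13 z 41..132 u 571..590
  v -100 n 11 z 41..131 u 571..589
  v -90 n 20 z 52..129 u 571..581
  v -80 n 16 z 40..86 u 571..590
  v -70 n 7 z 41..82 u 574..585
top yellow
  v -140 n 1 z 86..86 u 623..623
  v -130 n 11 z 65..96 u 621..632
  v -120 n 9 z 78..138 u 619..630
  v -110 n 15 z 107..140 u 621..632
  v -100 n 12 z 111..139 u 621..632
  v -90 n 20 z 85..142 u 621..631
  v -80 n 12 z 58..96 u 621..631
  v -70 n 15 z 58..95 u 620..632
  v -60 n 11 z 52..91 u 622..632
  x 498 y 159..176 med 166.9 z med 155 max 163
  x 506 y 159..178 med 167.9 z me
[... 2266 characters left out ...]
554 y 157..176 med 161.3 z med 146 max 149
  x 562 y 156..173 med 163.6 z med 147 max 151
  x 570 y 157..178 med 162.3 z med 147 max 151
  x 578 y 157..177 med 162.3 z med 147 max 150
  x 586 y 158..177 med 162.7 z med 147 max 150
  x 594 y 126..193 med 161.8 z med 155 max 167
  x 602 y 128..191 med 148.3 z med 162 max 166
  x 610 y 156..176 med 161.8 z med 147 max 150
  x 618 y 158..176 med 162.8 z med 147 max 151
  x 626 y 157..178 med 162.4 z med 147 max 149
  x 634 y 158..175 med 164.6 z med 148 max 149
  x 642 y 159..188 med 165.3 z med 146 max 150
  x 650 y 147..186 med 154.3 z med 150 max 155
  x 658 y 149..188 med 153.5 z med 148 max 154
  x 666 y 151..160 med 155.2 z med 146 max 152
```

```bash
cat > go.py <<'E'
# usage: go.py x y z(TCP) yaw_deg -> shift in tool axes mm, twist rad
import sys
from h import *
o=manip.get_obs(); M=R.from_quat(o['ee_rot']).as_matrix(); p=np.array(o['position'])
yaw=np.degrees(np.arctan2(M[1,0],M[0,0]))
print('t%.2f p'%o['clock'],(p*1000).round(1),'yaw %.2f'%yaw,'tilt',M[:2,2].round(4),'f',np.round(o['ft_force'],1),'tq',np.round(o['torque'],2),'w%.3f g%.0f'%(o['grip_width'],o['grasp_force']))
if len(sys.argv)>4:
    a=[float(x) for x in sys.argv[1:5]]; d=np.array(a[:3])-p*1000
    print('shift',(M.T@d).round(1),'twist %.3f'%-np.radians(a[3]-yaw))
E
python3 -m creep '[[[177,-110,0],0.12],[[354,-220,0],0.24],[[354,-220,0],0.36],[[354,-220,0],0.48],[[354,-220,0],0.6]]' 1; python3 go.py 476.7 -250 240 -17
```

```text
clock: 0.52
position: [0.3471, -0.4212, 0.3037]
ee_rot: [0.994, -0.11, -0.0, -0.0]
ft_force: [1.6, -0.5, 0.2]
grip_width: 1.003
grasp_force: 0.0
t0.52 p [ 347.1 -421.2  303.7] yaw -12.68 tilt [-0.0003  0.0003] f [ 1.6 -0.5  0.2] tq [-0.03 -0.02 -0.05] w1.003 g0
shift [  88.9 -195.5   63.7] twist 0.075
```

```bash
python3 -m creep '[[[40,-90,0],0.075],[[60,-140,0],0.075],[[85,-185,10],0.075],[[85,-185,30],0.075],[[85,-185,30],0.075]]' 0.75 >/dev/null; python3 -m creep '[[[0,0,0],0],[[0,0,0],0]]'; python3 go.py 476.7 -250 184 -17
python3 - <<'E'
from h import *
c=snap('top'); W=cloud(c); np.savez('top2.npz',**c)
s=snap('side'); np.savez('side2.npz',**s)
a=np.hstack([cv2.resize(c['pixels'][185:260,290:365],(400,400),interpolation=2),cv2.resize(s['pixels'][200:320,170:290],(400,400),interpolation=2)])
cv2.imwrite('pics/c3.png',a[:,:,::-1])
E
```

```text
clock: 1.1
position: [0.4698, -0.2581, 0.2729]
ee_rot: [0.99, -0.142, -0.001, -0.001]
ft_force: [-0.4, -0.4, -0.3]
grip_width: 0.749
grasp_force: 0.0
t1.10 p [ 469.8 -258.1  272.9] yaw -16.37 tilt [-0.0015  0.0015] f [-0.4 -0.4 -0.3] tq [-0.06  0.07  0.01] w0.749 g0
shift [ 4.5 -9.6 88.9] twist 0.011
```

View pics/c3.png

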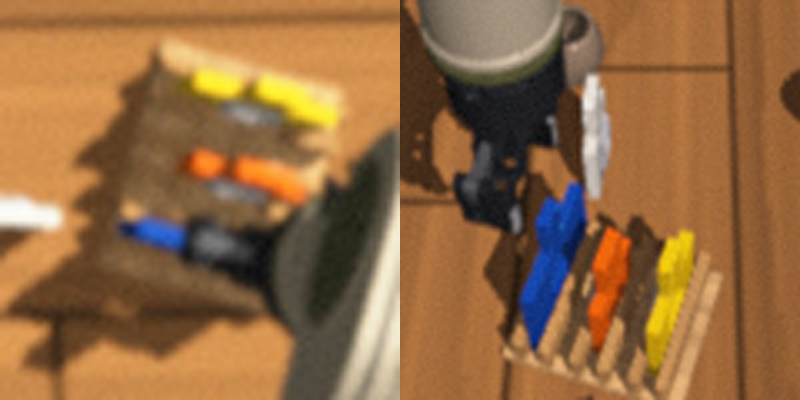

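The gripper is over the blue tab with its fingers straddling the tab's width: top crop (215,240), side crop with the fingers at (490,190). I'll descend and grip.

```bash
python3 -m creep '[[[4,-9,20],0.01],[[4,-9,50],0.01],[[4,-9,75],0.01],[[4,-9,88],0.01],[[4,-9,88],0.01]]' 0.75 ; python3 go.py 476.7 -250 184 -17;  python3 -m creep '[[[0,0,0],0],[[0,0,0],0],[[0,0,0],0],[[0,0,0],0],[[0,0,0],0]]' 0.1 50;  python3 -m creep '[[[0,0,0],0],[[0,0,0],0],[[0,0,0],0],[[0,0,0],0]]';python3 go.py 476.7 -250 184 -17
```

```text
clock: 1.62
position: [0.4731, -0.2542, 0.1831]
ee_rot: [0.989, -0.151, -0.002, -0.001]
ft_force: [-0.3, 0.3, -0.3]
grip_width: 0.749
grasp_force: 0.0
t1.62 p [ 473.1 -254.2  183.1] yaw -17.38 tilt [-0.0044  0.0017] f [-0.3  0.3 -0.3] tq [-0.01 -0.01 -0.05] w0.749 g0
shift [ 2.2 -5.1 -0.9] twist -0.007
clock: 2.03
position: [0.4756, -0.2534, 0.1868]
ee_rot: [0.989, -0.15, 0.001, 0.0]
ft_force: [-0.3, 1.1, 2.7]
grip_width: 0.272
grasp_force: 52.5
clock: 2.37
position: [0.4758, -0.2533, 0.1866]
ee_rot: [0.989, -0.15, 0.001, 0.0]
ft_force: [-0.0, 0.7, 5.6]
grip_width: 0.272
grasp_force: 52.8
t2.37 p [ 475.8 -253.3  186.6] yaw -17.22 tilt [ 0.0012 -0.0007] f [-0.   0.7  5.6] tq [-0.05  0.06  0.03] w0.272 g53
shift [-0.1 -3.4  2.6] twist -0.004
```

```bash
python3 -m creep '[[[0,0,-15],0],[[0,0,-45],0],[[0,0,-80],0],[[0,0,-115],0],[[0,0,-130],0]]'; python3 go.py 456 166 316 1.4
```

```text
clock: 2.78
position: [0.4761, -0.2534, 0.3203]
ee_rot: [0.989, -0.15, 0.002, 0.001]
ft_force: [0.8, -0.9, -1.0]
grip_width: 0.269
grasp_force: 51.8
t2.78 p [ 476.1 -253.4  320.3] yaw -17.23 tilt [ 0.0041 -0.0022] f [ 0.8 -0.9 -1. ] tq [-0.03 -0.09 -0.02] w0.269 g52
shift [-143.4 -394.7    3.3] twist -0.325
```

```bash
python3 -m creep '[[[-12,-30,0],-0.06],[[-26,-72,0],-0.12],[[-41,-112,0],-0.18],[[-55,-152,0],-0.24],[[-69,-190,0],-0.3]]' >/dev/null; python3 go.py 456 166 316 1.4
```

```text
t3.20 p [465.1 -52.7 315.5] yaw 0.10 tilt [-0.0006 -0.0003] f [ 0.7 -0.6 -1.7] tq [ 0.05 -0.13  0.05] w0.268 g52
shift [  -8.7 -218.7   -0.5] twist -0.023
```

```bash
python3 -m creep '[[[-3,-40,0],-0.02],[[-6,-80,0],-0.02],[[-9,-120,0],-0.02],[[-9,-160,0],-0.02],[[-9,-200,0],-0.02]]' >/dev/null; python3 -m creep '[[[0,-14,5],0],[[0,-14,20],0],[[0,-14,35],0],[[0,-14,45],0],[[0,-14,50],0]]' >/dev/null;python3 -m creep '[[[0,0,0],0],[[0,0,0],0]]' >/dev/null; python3 go.py 456 166 266 1.4
cat > look.py <<'E'
import sys
from h import *
c=snap('top');s=snap('side'); n=sys.argv[1]; np.savez('top%s.npz'%n,**c); np.savez('side%s.npz'%n,**s)
a=np.hstack([cv2.resize(c['pixels'][150:260,150:260],(400,400),interpolation=2),cv2.resize(s['pixels'][90:210,190:310],(400,400),interpolation=2)])
cv2.imwrite('pics/v%s.png'%n,a[:,:,::-1])
E
python3 look.py 4
```

```text
t4.20 p [456.9 159.3 266.2] yaw 1.08 tilt [-0. -0.] f [ 0.1  0.9 -1. ] tq [0.02 0.02 0.01] w0.271 g52
shift [-0.7 -6.7  0.2] twist -0.006
```

View pics/v4.png

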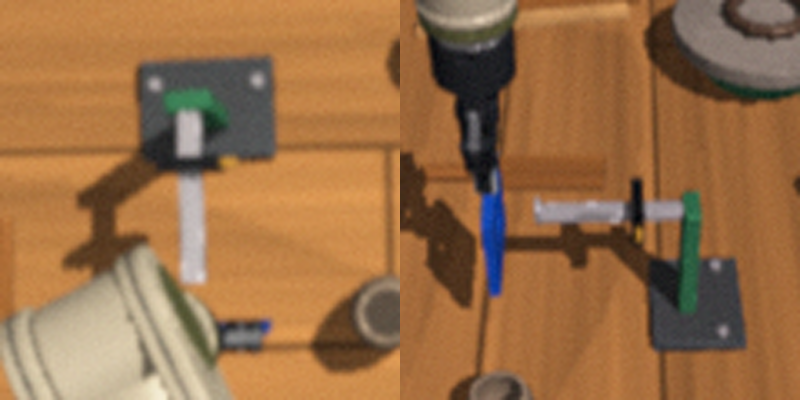

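Blue is held upright in front of the bar end: side crop, blue at (492,235) and bar tip at (537,212). I'll check heights and lateral alignment relative to the bar with the same camera, so the bias cancels.

```bash
python3 - <<'E'
from h import *
for n in('top4','side4'):
    c=dict(np.load(n+'.npz')); W=cloud(c)*1000; h=cv2.cvtColor(c['pixels'],cv2.COLOR_RGB2HSV); H,s=[h[...,i].astype(int) for i in range(2)]
    P=W[(H>=100)&(H<=130)&(s>150)&(W[...,2]>70)&(abs(W[...,0]-457)<60)&(abs(W[...,1]-160)<90)]
    print(n,len(P),P.min(0).round(1) if len(P) else'',P.max(0).round(1) if len(P) else'')
    b=(W[...,2]>142)&(W[...,2]<157)&(W[...,0]>512)&(W[...,0]<585)&(W[...,1]>120)&(W[...,1]<210)
    P=W[b]; xs=np.arange(512,585,6); lo=[np.percentile(P[(P[:,0]>=x)&(P[:,0]<x+6),1],4) for x in xs]; hi=[np.percentile(P[(P[:,0]>=x)&(P[:,0]<x+6),1],96) for x in xs]
    print(' bar lo',np.polyfit(xs+3-500,lo,1),'hi',np.polyfit(xs+3-500,hi,1), 'z',np.median(P[:,2]))
E
```

```text
top4 0  
 bar lo [1.04652634e-02 1.60708154e+02] hi [5.42205830e-02 1.75553592e+02] z 150.10717167468312
side4 142 [446.9 102.2  96.4] [465.1 195.2 310.5]
 bar lo [3.46423331e-02 1.55111428e+02] hi [5.53706991e-03 1.75422055e+02] z 147.14700567777095
```

```bash
python3 - <<'E'
from h import *
c=dict(np.load('side4.npz')); W=cloud(c)*1000; h=cv2.cvtColor(c['pixels'],cv2.COLOR_RGB2HSV)
for v in range(140,183,2):
    print(v,[(u,tuple(h[v,u].tolist()),W[v,u].round(0).astype(int).tolist()) for u in (216,218)])
E
```

```text
140 [(216, (150, 12, 21), [467, 108, 255]), (218, (115, 47, 71), [468, 142, 225])]
142 [(216, (90, 23, 33), [462, 135, 223]), (218, (113, 55, 129), [467, 144, 215])]
144 [(216, (105, 13, 40), [462, 133, 217]), (218, (126, 19, 132), [467, 142, 208])]
146 [(216, (75, 16, 32), [461, 135, 206]), (218, (132, 19, 135), [466, 141, 201])]
148 [(216, (112, 189, 131), [459, 141, 192]), (218, (112, 139, 139), [464, 152, 182])]
150 [(216, (110, 233, 182), [458, 142, 182]), (218, (109, 223, 150), [463, 149, 176])]
152 [(216, (110, 231, 181), [459, 132, 183]), (218, (110, 232, 145), [464, 140, 176])]
154 [(216, (110, 224, 182), [459, 124, 182]), (218, (111, 218, 145), [464, 135, 172])]
156 [(216, (110, 235, 175), [460, 116, 180]), (218, (111, 227, 138), [465, 126, 171])]
158 [(216, (110, 231, 168), [460, 106, 181]), (218, (111, 224, 131), [464, 124, 164])]
160 [(216, (110, 233, 159), [460, 104, 175]), (218, (111, 219, 129), [464, 117, 162])]
162 [(216, (110, 237, 153), [459, 106, 164]), (218, (110, 227, 129), [465, 112, 158])]
164 [(216, (111, 228, 149), [458, 104, 156]), (218, (111, 227, 135), [465, 106, 155])]
166 [(216, (113, 199, 146), [458, 104, 147]), (218, (111, 224, 138), [464, 105, 146])]
168 [(216, (115, 170, 144), [457, 103, 139]), (218, (110, 219, 150), [463, 105, 137])]
170 [(216, (118, 144, 145), [456, 105, 128]), (218, (110, 238, 148), [462, 106, 127])]
172 [(216, (120, 127, 131), [456, 102, 121]), (218, (109, 245, 147), [462, 105, 119])]
174 [(216, (124, 82, 96), [454, 105, 109]), (218, (110, 228, 152), [461, 104, 110])]
176 [(216, (132, 72, 92), [438, 200, -1]), (218, (110, 237, 159), [460, 106, 98])]
178 [(216, (2, 88, 101), [439, 190, -2]), (218, (122, 107, 133), [459, 105, 90])]
180 [(216, (13, 169, 125), [439, 181, -2]), (218, (13, 165, 181), [446, 182, -3])]
182 [(216, (13, 164, 135), [440, 170, -2]), (218, (14, 159, 184), [447, 171, -3])]
```

```bash
python3 -m creep '[[[0,-4,0],-0.004],[[0,-7,0],-0.008],[[0,-7,0],-0.008],[[0,-7,0],-0.008]]' >/dev/null; python3 go.py 490 166.2 266 1.5;  python3 -m creep '[[[10,0,0],0],[[22,0,0],0],[[32,0,0],0],[[32,0,0],0]]' >/dev/null; python3 go.py 535 167.4 266 1.5
```

```text
t4.63 p [456.6 166.9 266.1] yaw 1.60 tilt [0.0003 0.0001] f [ 0.  -0.4 -1.6] tq [-0.05 -0.03  0.02] w0.269 g52
shift [33.4  1.7  0.1] twist 0.002
t4.97 p [490.6 166.9 265.7] yaw 1.48 tilt [0.0003 0.0006] f [-0.3 -0.4 -1.8] tq [-0.02  0.04  0.05] w0.272 g52
shift [44.4  0.6 -0.2] twist -0.000
```

```bash
python3 -m creep '[[[6,0,0],0],[[12,0,0],0],[[18,0,0],0]]' >/dev/null; python3 go.py;  python3 -m creep '[[[6,0,0],0],[[12,0,0],0],[[20,0,0],0],[[26,0,0],0],[[26,0,0],0]]' >/dev/null; python3 go.py 535 167.4 255 1.5
```

```text
t5.22 p [507.1 167.9 265.9] yaw 1.57 tilt [ 0.0001 -0.0002] f [-0.9 -0.1 -1.4] tq [ 0.06 -0.01  0.  ] w0.271 g52
t5.63 p [533.8 168.4 265.8] yaw 1.52 tilt [0.0002 0.0003] f [-0.8 -0.5 -0.2] tq [-0.04  0.04 -0.02] w0.270 g52
shift [ 1.2  1.  10.8] twist 0.000
```

```bash
python3 -m creep '[[[0,0,4],0],[[0,0,9],0],[[0,0,9],0],[[0,0,9],0]]' >/dev/null; python3 go.py;  for i in 1 2 3 4; do echo; done; python3 -m creep '[[[0,0,1],0],[[0,0,1],0]]'>/dev/null; python3 go.py; python3 -m creep '[[[0,0,1],0],[[0,0,1],0]]'>/dev/null; python3 go.py;python3 -m creep '[[[0,0,1],0],[[0,0,1],0]]'>/dev/null; python3 go.py
```

```text
t5.97 p [532.1 168.5 256.5] yaw 1.58 tilt [-0.0008 -0.0005] f [ 0.   1.2 -1. ] tq [-0.    0.   -0.03] w0.274 g52




t6.13 p [532.5 168.6 256. ] yaw 1.57 tilt [ 0.0003 -0.0001] f [ 1.1 -0.  -1.7] tq [-0.02 -0.01  0.01] w0.274 g52
t6.30 p [532.6 168.6 254.9] yaw 1.56 tilt [ 0.0002 -0.0001] f [-1.  -0.6 -1. ] tq [-0.03 -0.06  0.01] w0.273 g52
t6.47 p [532.6 168.6 253.8] yaw 1.56 tilt [-0.     -0.0001] f [ 0.   0.2 -1.1] tq [ 0.02 -0.01 -0.01] w0.272 g52
```

```bash
python3 -m creep '[[[0,0,1],0],[[0,0,1],0],[[0,0,1],0]]'>/dev/null; python3 go.py; python3 -m creep '[[[0,0,1],0],[[0,0,1],0],[[0,0,1],0]]'>/dev/null; python3 go.py
```

```text
t6.72 p [532.7 168.6 253.4] yaw 1.56 tilt [ 0.0006 -0.0001] f [-0.8 -0.7  3.4] tq [-0.21  0.36 -0.02] w0.272 g52
t6.97 p [532.8 168.7 253.3] yaw 1.56 tilt [ 0.0013 -0.0002] f [-3.8 -3.  11.8] tq [-0.55  1.14 -0.01] w0.271 g53
```

```bash
python3 -m creep '[[[0,0,-2],0],[[0,0,-2],0]]'>/dev/null; python3 go.py; python3 -m creep '[[[0,1.5,0],0],[[0,1.5,0],0]]'>/dev/null; python3 go.py; python3 -m creep '[[[0,1,0],0],[[0,1,0],0]]'>/dev/null; python3 go.py;python3 -m creep '[[[0,1,0],0],[[0,1,0],0]]'>/dev/null; python3 go.py
```

```text
t7.13 p [532.7 168.6 254.1] yaw 1.56 tilt [0.0005 0.0001] f [-0.3 -0.4 -0.9] tq [ 0.02  0.   -0.02] w0.271 g52
t7.30 p [532.6 166.7 253.5] yaw 1.55 tilt [-0.0004 -0.0003] f [ 0.4  0.3 -1.2] tq [-0.02 -0.01 -0.  ] w0.272 g52
t7.47 p [532.7 165.8 253.7] yaw 1.55 tilt [-0.0003 -0.0002] f [ 0.  -0.7 -1.4] tq [0.01 0.05 0.01] w0.272 g52
t7.63 p [532.7 164.9 253.8] yaw 1.55 tilt [-0.0001 -0.0001] f [ 0.1 -0.8 -2. ] tq [ 0.02 -0.02  0.04] w0.273 g52
```

```bash
python3 -m creep '[[[0,-3.5,0],0],[[0,-5,0],0],[[0,-5,0],0]]'>/dev/null; python3 go.py; python3 -m creep '[[[0,-1,0],0],[[0,-1,0],0]]'>/dev/null; python3 go.py; python3 -m creep '[[[0,-1,0],0],[[0,-1,0],0]]'>/dev/null; python3 go.py
```

```text
t7.88 p [532.5 170.5 253.9] yaw 1.59 tilt [ 0.0001 -0.0002] f [ 0.3  1.  -1.7] tq [-0.03  0.03 -0.01] w0.274 g52
t8.05 p [532.6 170.7 253.9] yaw 1.54 tilt [-0.0001 -0.0009] f [-0.8 -2.6  0.3] tq [-0.79  0.02  0.06] w0.273 g52
t8.22 p [532.6 170.9 253.9] yaw 1.50 tilt [-0.0002 -0.002 ] f [-0.9 -5.8  0.3] tq [-1.5   0.2   0.04] w0.272 g52
```

```bash
python3 -m creep '[[[0,4.3,0],0],[[0,4.3,0],0],[[10,4.3,0],0],[[20,4.3,0],0],[[20,4.3,0],0]]'>/dev/null; python3 go.py 570 168.5 254 1.5; python3 -m creep '[[[10,0,0],0],[[20,0,0],0],[[24,0,0],0],[[24,0,0],0]]'>/dev/null; python3 go.py; for i in 1; do python3 -m creep '[[[2,0,0],0],[[2,0,0],0]]'>/dev/null; python3 go.py;done; python3 -m creep '[[[2,0,0],0],[[2,0,0],0]]'>/dev/null; python3 go.py
```

```text
t8.63 p [554.3 168.3 253.9] yaw 1.51 tilt [0.0009 0.0008] f [ 0.4 -1.  -1.8] tq [ 0.01  0.03 -0.03] w0.269 g52
shift [15.7  0.2 -0.1] twist 0.000
t8.97 p [577.1 169.1 253.6] yaw 1.55 tilt [-0.0003  0.0006] f [-0.1 -0.8 -1.8] tq [-0.02  0.06 -0.02] w0.273 g52
t9.13 p [578.4 169.3 253.9] yaw 1.58 tilt [-0.0001  0.0001] f [ 0.2  1.2 -0.6] tq [ 0.02  0.03 -0.01] w0.277 g52
t9.30 p [580.6 169.1 254.1] yaw 1.56 tilt [ 0.0003 -0.0001] f [-0.  -0.1 -2.3] tq [-0.03  0.03 -0.01] w0.272 g52
```

```bash
for i in 1; do python3 -m creep '[[[1,0,0],0],[[2,0,0],0],[[2,0,0],0]]'>/dev/null; python3 go.py; python3 -m creep '[[[1,0,0],0],[[1,0,0],0]]'>/dev/null; python3 go.py; python3 -m creep '[[[1,0,0],0],[[1,0,0],0]]'>/dev/null; python3 go.py; done
```

```text
t9.55 p [582.7 169.1 254. ] yaw 1.56 tilt [ 0.0002 -0.    ] f [-0.  -0.4 -2. ] tq [0.05 0.   0.03] w0.269 g52
t9.72 p [583.7 169.1 253.9] yaw 1.55 tilt [ 0.0001 -0.    ] f [-0.7 -0.3 -1.8] tq [ 0.01 -0.05 -0.  ] w0.272 g52
t9.88 p [584.7 169.2 254. ] yaw 1.56 tilt [ 0.0002 -0.    ] f [ 0.4 -0.3 -1.5] tq [0.04 0.04 0.01] w0.267 g52
```

```bash
python3 -m creep '[[[1,0,0],0],[[1,0,0],0]]'>/dev/null; python3 go.py; python3 -m creep '[[[1,0,0],0],[[1,0,0],0]]'>/dev/null; python3 go.py
```

```text
t10.05 p [585.8 169.2 254. ] yaw 1.56 tilt [0.0002 0.    ] f [ 0.2 -0.1 -1.2] tq [-0.01  0.    0.01] w0.271 g52
t10.22 p [586.7 169.2 253.9] yaw 1.56 tilt [ 0.0001 -0.0001] f [-1.2  0.4 -1.4] tq [ 0.05 -0.02  0.02] w0.269 g52
```

```bash
python3 -m creep '[[[0.8,0,0],0],[[0.8,0,0],0]]'>/dev/null; python3 go.py; python3 -m creep '[[[0.8,0,0],0],[[0.8,0,0],0]]'>/dev/null; python3 go.py
```

```text
t10.38 p [587.5 169.3 253.9] yaw 1.56 tilt [ 0.0001 -0.    ] f [ 0.3  0.5 -0.7] tq [-0.03  0.01 -0.01] w0.268 g52
t10.55 p [588.3 169.3 254. ] yaw 1.56 tilt [ 0.0001 -0.    ] f [-0.8 -0.3 -2.1] tq [-0.02  0.   -0.04] w0.273 g52
```

```bash
python3 -m creep '[[[0.8,0,0],0],[[0.8,0,0],0]]'>/dev/null; python3 go.py; python3 -m creep '[[[0.8,0,0],0],[[0.8,0,0],0]]'>/dev/null; python3 go.py;  python3 -m creep '[[[0.8,0,0],0],[[0.8,0,0],0]]'>/dev/null; python3 go.py
```

```text
t10.72 p [589.1 169.3 254. ] yaw 1.56 tilt [ 0.0002 -0.0001] f [ 0.5  0.6 -1.7] tq [ 0.03 -0.01  0.  ] w0.271 g52
t10.88 p [589.9 169.3 253.9] yaw 1.56 tilt [ 0.0001 -0.0001] f [ 1.  -0.4 -1.9] tq [ 0.01 -0.01 -0.  ] w0.266 g52
t11.05 p [590.6 169.4 253.9] yaw 1.56 tilt [-0.0001 -0.0001] f [ 0.2  0.1 -1.3] tq [-0.    0.04 -0.01] w0.270 g52
```

```bash
python3 - <<'E'
from h import *
for n in('side','top'):
    c=snap(n); W=cloud(c)*1000; h=cv2.cvtColor(c['pixels'],cv2.COLOR_RGB2HSV); np.savez(n+'5.npz',**c)
    c0=dict(np.load(n+'1.npz')); W0=cloud(c0)*1000; h0=cv2.cvtColor(c0['pixels'],cv2.COLOR_RGB2HSV)
    for w,hh in((W0,h0),(W,h)):
        k=(hh[...,2]<60)&(w[...,2]>150)&(w[...,2]<175)&(abs(w[...,0]-595)<30)&(abs(w[...,1]-165)<40)
        P=w[k]; print(n,'collar',len(P), np.percentile(P[:,0],[0,10,50,90,100]).round(1) if len(P) else'')
    B=(h[...,0]>100)&(h[...,0]<130)&(h[...,1]>150)&(abs(W[...,0]-590)<40)&(abs(W[...,1]-165)<70)&(W[...,2]>80)
    P=W[B]; print(n,'blue',len(P),np.percentile(P[:,0],[0,10,50,90,100]).round(1) if len(P) else'')
s=dict(np.load('side5.npz')); a=cv2.resize(s['pixels'][100:200,210:310],(600,600),interpolation=2); cv2.imwrite('pics/c5.png',a[:,:,::-1])
E
```

```text
side collar 40 [597.6 600.4 604.1 607.4 607.6]
side collar 28 [600.7 600.8 604.1 607.4 607.5]
side blue 104 [587.5 587.6 594.  597.5 600.8]
top collar 51 [595.5 595.8 599.3 605.1 605.9]
top collar 0 
top blue 3 [580.1 581.4 586.2 588.8 589.5]
```

View pics/c5.png

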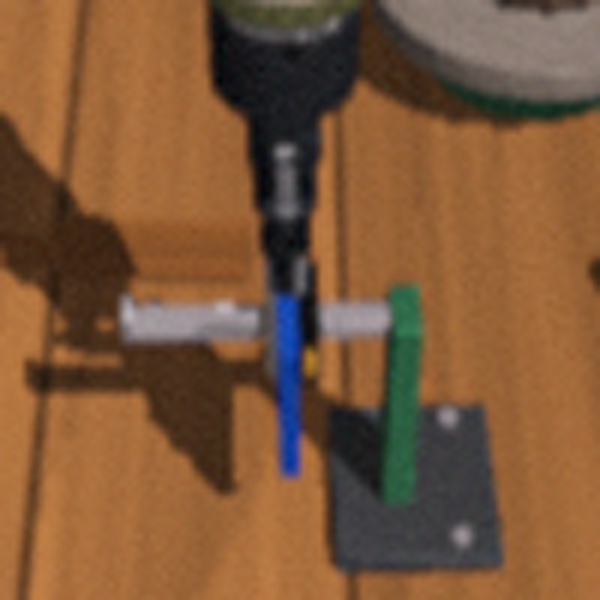

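Blue (285,380) is hanging on the bar almost touching the unmoved collar (308,320). I'll continue gently.

```bash
python3 -m creep '[[[0.6,0,0],0],[[0.6,0,0],0]]'>/dev/null; python3 go.py; python3 -m creep '[[[0.6,0,0],0],[[0.6,0,0],0]]'>/dev/null; python3 go.py
```

```text
t11.32 p [591.  169.4 253.9] yaw 1.57 tilt [-0.0006 -0.0002] f [-2.5 -0.5  0.8] tq [-0.07  0.45  0.1 ] w0.271 g52
t11.48 p [591.4 169.4 253.9] yaw 1.58 tilt [-0.0012 -0.0004] f [-4.  -0.6  0.8] tq [-0.24  1.09  0.07] w0.269 g52
```

```bash
python3 -m creep '[[[0,0,0.7],0],[[0,0,1],0],[[0,0,1],0]]'>/dev/null; python3 go.py; python3 -m creep '[[[0,0,0],0],[[0,0,0],0],[[0,0,0],0],[[0,0,0],0]]' 0.5 >/dev/null; python3 go.py; python3 -m creep '[[[0,0,-10],0],[[0,0,-40],0],[[0,0,-80],0],[[0,0,-80],0]]' >/dev/null; python3 go.py 500 -100 330 -17
python3 - <<'E'
from h import *
for n in('side','top'):
    c=snap(n); W=cloud(c)*1000; h=cv2.cvtColor(c['pixels'],cv2.COLOR_RGB2HSV); np.savez(n+'6.npz',**c)
    k=(h[...,2]<60)&(W[...,2]>150)&(W[...,2]<175)&(abs(W[...,0]-595)<30)&(abs(W[...,1]-165)<40)
    P=W[k]; print(n,'collar',len(P), np.percentile(P[:,0],[0,10,50,90,100]).round(1) if len(P) else'')
    B=(h[...,0]>100)&(h[...,0]<130)&(h[...,1]>150)&(abs(W[...,0]-590)<40)&(abs(W[...,1]-165)<70)&(W[...,2]>80)
    P=W[B]; print(n,'blue',len(P),P.min(0).round(1),P.max(0).round(1),rect if 0 else cv2.minAreaRect(P[:,:2].astype(np.float32)))
E
```

```text
t11.73 p [591.4 169.5 253.3] yaw 1.58 tilt [-0.0005 -0.0003] f [-5.7 -2.1  4.7] tq [-0.32  1.64  0.13] w0.275 g53
t12.07 p [592.1 169.4 253. ] yaw 1.55 tilt [0.0008 0.0001] f [ 0.5 -0.5 -0.3] tq [-0.03 -0.03  0.01] w0.501 g0
t12.40 p [593.4 170.7 341.5] yaw 1.57 tilt [0.0101 0.0031] f [0.9 0.3 1. ] tq [ 0.01 -0.02  0.01] w0.498 g0
shift [-100.9  268.     9.7] twist 0.324
side collar 27 [600.8 600.9 604.2 607.4 607.5]
side blue 152 [578.8 110.4  81.4] [601.1 189.9 364.6] ((589.7335815429688, 150.20472717285156), (79.58191680908203, 22.190793991088867), 89.59796905517578)
top collar 0 
top blue 42 [578.8 108.6 145.2] [594.7 151.7 362.1] ((586.7671508789062, 130.13873291015625), (43.0924072265625, 15.964471817016602), 89.9387435913086)
```

```bash
python3 -m creep '[[[-4,38,0],0.06],[[-8,78,8],0.12],[[-12,118,12],0.18],[[-16,158,16],0.24],[[-20,198,20],0.3]]' 0.75 >/dev/null; python3 go.py 569.2 -277.6 270 -17
```

```text
t12.92 p [576.4 -31.1 312.1] yaw -15.80 tilt [-0.0009 -0.0002] f [0.2 1.2 0.1] tq [ 0.01 -0.07  0.05] w0.751 g0
shift [ 60.3 239.1  42.2] twist 0.021
```

```bash
python3 -m creep '[[[10,40,0],0.02],[[20,80,0],0.02],[[30,120,5],0.02],[[40,160,10],0.02],[[50,198,20],0.02]]' >/dev/null; python3 -m creep '[[[9,38,5],0],[[9,38,15],0],[[9,38,15],0],[[9,38,15],0]]' >/dev/null; python3 go.py 569.2 -277.6 176 -17
```

```text
t13.67 p [ 569.4 -271.5  276.9] yaw -16.77 tilt [-0.0017  0.0015] f [0.4 1.1 0.4] tq [ 0.04 -0.02 -0.01] w0.753 g0
shift [  1.8   6.  100.9] twist 0.004
```

```bash
python3 -m creep '[[[1,6,30],0],[[1,6,60],0],[[1,6,85],0],[[1,6,98],0],[[1,6,98],0]]' >/dev/null;  python3 -m creep '[[[0,0,0],0],[[0,0,0],0]]' >/dev/null; python3 go.py 569.2 -277.6 176 -17
```

```text
t14.25 p [ 570.  -277.9  182.1] yaw -16.72 tilt [ 0.0027 -0.001 ] f [ 0.3 -0.3  0.1] tq [-0.05  0.01 -0.06] w0.752 g0
shift [-0.9 -0.   6.1] twist 0.005
```

```bash
python3 -m creep '[[[0,0,5],0],[[0,0,5],0],[[0,0,5],0]]' >/dev/null;  python3 -m creep '[[[0,0,0],0],[[0,0,0],0],[[0,0,0],0],[[0,0,0],0],[[0,0,0],0]]' 0.1 50 >/dev/null;python3 -m creep '[[[0,0,0],0],[[0,0,0],0],[[0,0,0],0]]'  >/dev/null; python3 go.py 569.2 -277.6 176 -17;  python3 -m creep '[[[0,0,-15],0],[[0,0,-50],0],[[0,0,-90],0],[[0,0,-125],0],[[0,0,-145],0]]' >/dev/null; python3 go.py 480 166 320 1.5
```

```text
t15.17 p [ 569.  -278.4  175.2] yaw -16.78 tilt [ 0.0004 -0.0003] f [-0.8 -0.6  2. ] tq [-0.07  0.08  0.01] w0.331 g50
shift [-0.  -0.8 -0.8] twist 0.004
t15.58 p [ 569.5 -278.1  324.1] yaw -16.76 tilt [ 0.0037 -0.0015] f [ 0.7  0.2 -1.4] tq [-0.   -0.06 -0.04] w0.329 g50
shift [-213.8 -399.5    3.1] twist -0.319
```

```bash
python3 -m creep '[[[-30,-30,0],-0.06],[[-58,-58,0],-0.12],[[-87,-86,0],-0.18],[[-116,-115,0],-0.24],[[-140,-145,0],-0.3]]' >/dev/null; python3 go.py 465 167 320 1.5
```

```text
t16.00 p [474.9 -97.4 319.3] yaw 0.57 tilt [-0.0012 -0.0004] f [ 1.7  1.  -1.7] tq [ 0.05 -0.13 -0.  ] w0.335 g50
shift [  -7.2 -264.5   -0.8] twist -0.016
```

```bash
python3 -m creep '[[[-3,-40,0],-0.01],[[-6,-80,0],-0.01],[[-8,-120,0],-0.01],[[-8,-160,0],-0.01],[[-8,-200,0],-0.01]]' >/dev/null; python3 -m creep '[[[0,-30,0],0],[[0,-55,10],0],[[0,-55,25],0],[[0,-55,40],0],[[0,-55,54],0]]' >/dev/null; python3 -m creep '[[[0,0,0],0],[[0,0,0],0]]' >/dev/null; python3 go.py 480 166.3 264.6 1.5
```

```text
t17.00 p [465.9 155.8 265.5] yaw 1.00 tilt [-0.0017 -0.0002] f [ 0.1  0.4 -1.1] tq [-0.03  0.04 -0.05] w0.330 g50
shift [ 14.3 -10.2   0.9] twist -0.009
```

```bash
python3 -m creep '[[[0,-5,0.8],-0.009],[[0,-10,0.8],-0.009],[[6,-10,0.8],-0.009],[[14,-10,0.8],-0.009],[[14,-10,0.8],-0.009]]' >/dev/null; python3 go.py 535 167.7 264.6 1.5;  python3 -m creep '[[[8,0,0],0],[[16,0,0],0],[[24,0,0],0],[[28,0,0],0]]' >/dev/null; python3 go.py;  python3 -m creep '[[[8,0,0],0],[[16,0,0],0],[[24,0,0],0],[[24,0,0],0]]' >/dev/null; python3 go.py 535 167.7 253 1.5
```

```text
t17.42 p [481.8 165.9 265.5] yaw 1.45 tilt [0.0012 0.0005] f [ 0.8  0.2 -2.3] tq [-0.11  0.04 -0.03] w0.328 g50
shift [53.2 -0.5  1. ] twist -0.001
t17.75 p [509.4 166.6 265. ] yaw 1.46 tilt [0.0001 0.0003] f [-0.4 -0.8 -1.9] tq [-0.01  0.02  0.02] w0.329 g50
t18.08 p [533.6 167.2 264.9] yaw 1.45 tilt [0.0002 0.0005] f [-0.2  0.4 -2.2] tq [-0.03  0.03 -0.03] w0.338 g50
shift [ 1.4 -0.4 11.9] twist -0.001
```

```bash
python3 -m creep '[[[0,-0.6,5],0],[[0,-0.6,9.5],0],[[0,-0.6,9.5],0],[[0,-0.6,9.5],0]]' >/dev/null; python3 go.py; python3 -m creep '[[[0,0,1],0],[[0,0,1],0],[[0,0,1],0]]'>/dev/null; python3 go.py; python3 -m creep '[[[0,0,1],0],[[0,0,1],0],[[0,0,1],0]]'>/dev/null; python3 go.py;python3 -m creep '[[[0,0,1],0],[[0,0,1],0],[[0,0,1],0]]'>/dev/null; python3 go.py
```

```text
t18.42 p [531.6 168.1 255.2] yaw 1.52 tilt [-0.0007 -0.0005] f [ 1.2 -0.5 -1.4] tq [0.03 0.   0.04] w0.330 g50
t18.67 p [532.1 168.1 254.8] yaw 1.50 tilt [ 0.0004 -0.0001] f [ 0.7  0.5 -1.1] tq [-0.03  0.05 -0.01] w0.328 g50
t18.92 p [532.1 168.1 253.6] yaw 1.50 tilt [ 0.0001 -0.0001] f [-0.4 -0.3 -1.4] tq [-0.01  0.03  0.02] w0.330 g50
t19.17 p [532.1 168.1 252.6] yaw 1.50 tilt [-0.     -0.0001] f [-0.2 -0.2 -1.4] tq [ 0.04  0.06 -0.04] w0.328 g50
```

```bash
python3 -m creep '[[[0,0,0.7],0],[[0,0,0.7],0],[[0,0,0.7],0]]'>/dev/null; python3 go.py; python3 -m creep '[[[0,0,0.7],0],[[0,0,0.7],0],[[0,0,0.7],0]]'>/dev/null; python3 go.py
```

```text
t19.42 p [532.2 168.2 252.2] yaw 1.50 tilt [ 0.0004 -0.    ] f [-0.8 -0.6  0.6] tq [-0.07  0.12  0.  ] w0.331 g51
t19.67 p [532.3 168.2 252.1] yaw 1.50 tilt [ 0.0008 -0.0002] f [-2.6 -1.3  6.7] tq [-0.38  0.67 -0.1 ] w0.332 g52
```

```bash
python3 -m creep '[[[0,0,-1.3],0],[[6,0,-1.3],0],[[18,0,-1.3],0],[[28,0,-1.3],0],[[33,0,-1.3],0]]'>/dev/null; python3 -m creep '[[[0,0,0],0],[[0,0,0],0]]'>/dev/null; python3 go.py; python3 -m creep '[[[1.5,0,0],0],[[3,0,0],0],[[3,0,0],0]]'>/dev/null; python3 go.py; python3 -m creep '[[[1.5,0,0],0],[[1.5,0,0],0]]'>/dev/null; python3 go.py;  python3 -m creep '[[[1.5,0,0],0],[[1.5,0,0],0]]'>/dev/null; python3 go.py
```

```text
t20.25 p [565.1 169.2 252.2] yaw 1.51 tilt [-0.0003  0.0003] f [-0.1  0.7 -1.3] tq [0.04 0.01 0.03] w0.330 g51
t20.50 p [568.  169.  252.5] yaw 1.51 tilt [ 0.0001 -0.0003] f [ 0.5  0.5 -1.8] tq [0.   0.02 0.02] w0.329 g50
t20.67 p [569.7 169.1 252.6] yaw 1.50 tilt [ 0.0002 -0.0002] f [ 0.1  0.5 -1.6] tq [-0.    0.04 -0.03] w0.332 g50
t20.83 p [571.2 169.1 252.5] yaw 1.50 tilt [ 0.0002 -0.0001] f [ 1.2 -0.9 -0.9] tq [ 0.01 -0.03  0.  ] w0.328 g50
```

```bash
python3 -m creep '[[[1,0,0],0],[[1,0,0],0]]'>/dev/null; python3 go.py; python3 -m creep '[[[1,0,0],0],[[1,0,0],0]]'>/dev/null; python3 go.py;  python3 -m creep '[[[1,0,0],0],[[1,0,0],0]]'>/dev/null; python3 go.py; python3 -m creep '[[[1,0,0],0],[[1,0,0],0]]'>/dev/null; python3 go.py
```

```text
t21.00 p [572.2 169.1 252.5] yaw 1.50 tilt [ 0.0001 -0.    ] f [-0.2 -0.6 -2.1] tq [0.01 0.06 0.01] w0.330 g50
t21.17 p [573.2 169.2 252.5] yaw 1.50 tilt [ 0.0001 -0.0001] f [-1.1 -0.3 -1.8] tq [-0.01 -0.03  0.04] w0.332 g50
t21.33 p [574.2 169.2 252.5] yaw 1.50 tilt [ 0.0001 -0.0001] f [ 0.3  0.3 -2.7] tq [ 0.02  0.06 -0.  ] w0.330 g50
t21.50 p [575.  169.3 252.5] yaw 1.51 tilt [-0.0004 -0.0001] f [-0.1 -0.7 -0.8] tq [-0.05  0.28  0.04] w0.332 g50
```

```bash
python3 -m creep '[[[0.6,0,0],0],[[0.6,0,0],0]]'>/dev/null; python3 go.py; python3 -m creep '[[[0.6,0,0],0],[[0.6,0,0],0]]'>/dev/null; python3 go.py
python3 - <<'E'
from h import *
c=snap('side'); np.savez('side7.npz',**c); W=cloud(c)*1000; h=cv2.cvtColor(c['pixels'],cv2.COLOR_RGB2HSV)
for lo,hi,nm in((100,130,'blue'),(22,34,'yellow')):
    B=(h[...,0]>=lo)&(h[...,0]<=hi)&(h[...,1]>150)&(abs(W[...,0]-580)<40)&(abs(W[...,1]-165)<70)&(W[...,2]>80)&(W[...,2]<200)
    P=W[B]; print(nm,len(P),P.min(0).round(1),P.max(0).round(1),np.median(P,0).round(1))
a=cv2.resize(c['pixels'][110:190,225:305],(600,600),interpolation=2); cv2.imwrite('pics/c7.png',a[:,:,::-1])
E
```

```text
t21.67 p [575.5 169.3 252.5] yaw 1.52 tilt [-0.0007 -0.0003] f [-2.5 -1.1 -0.4] tq [-0.12  0.67  0.1 ] w0.329 g51
t21.83 p [575.9 169.3 252.4] yaw 1.52 tilt [-0.0009 -0.0003] f [-3.5 -0.2  0.9] tq [-0.15  1.08  0.14] w0.332 g51
blue 103 [590.8 111.8  80.3] [601.  193.4 197.8] [594.1 118.1 162.6]
yellow 60 [577.3 122.   88.5] [584.3 153.6 172.9] [581.  125.  153.2]
```

View pics/c7.png

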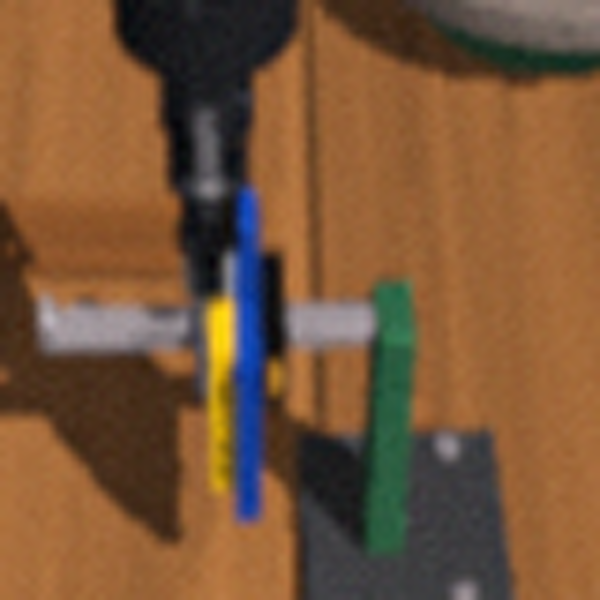

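```bash
python3 - <<'E'
from h import *
c=dict(np.load('side7.npz')); p=c['pixels'].astype(float)
b=p[150:178,:,2]-p[150:178,:,0]   # blue-red
for v in range(158,178,2):
    r=p[v,248:265]; print(v,[tuple(int(q) for q in x) for x in r[3:13]])
E
```

```text
158 [(101, 79, 75), (118, 99, 71), (211, 168, 38), (226, 181, 6), (193, 150, 40), (101, 96, 126), (25, 69, 170), (13, 67, 174), (26, 59, 139), (74, 58, 62)]
160 [(75, 65, 70), (123, 103, 78), (206, 166, 40), (194, 150, 3), (136, 104, 41), (58, 60, 108), (19, 56, 148), (14, 61, 156), (21, 46, 115), (89, 66, 51)]
162 [(67, 54, 52), (118, 98, 66), (194, 154, 33), (150, 117, 3), (115, 87, 26), (73, 73, 89), (31, 63, 145), (13, 55, 150), (28, 52, 118), (74, 54, 53)]
164 [(109, 68, 40), (139, 100, 40), (201, 159, 15), (181, 140, 10), (130, 98, 28), (78, 78, 91), (32, 62, 146), (20, 63, 157), (35, 56, 121), (60, 48, 57)]
166 [(153, 98, 57), (167, 115, 55), (201, 156, 23), (188, 147, 9), (137, 109, 32), (75, 74, 89), (30, 65, 149), (16, 60, 155), (39, 57, 121), (73, 51, 58)]
168 [(152, 97, 56), (163, 111, 54), (196, 148, 28), (191, 146, 9), (137, 108, 28), (75, 76, 87), (33, 66, 150), (17, 61, 154), (37, 55, 119), (70, 50, 56)]
170 [(153, 99, 59), (167, 114, 55), (195, 147, 32), (176, 134, 14), (122, 95, 20), (70, 70, 83), (29, 61, 146), (17, 62, 154), (41, 57, 122), (71, 49, 56)]
172 [(154, 101, 57), (163, 110, 50), (189, 142, 30), (161, 125, 9), (119, 91, 21), (72, 75, 88), (26, 63, 146), (19, 61, 153), (66, 69, 129), (106, 70, 63)]
174 [(154, 101, 60), (161, 105, 45), (198, 146, 35), (203, 157, 20), (148, 111, 32), (84, 82, 94), (28, 64, 147), (23, 62, 154), (83, 75, 129), (163, 107, 82)]
176 [(156, 102, 57), (151, 95, 49), (162, 107, 55), (175, 116, 54), (169, 111, 64), (112, 87, 109), (35, 61, 145), (13, 56, 153), (79, 75, 129), (159, 103, 76)]
```

Spacing reads about 12 mm, which doesn't settle it. I'll check by feel: back off, lift 8 mm, and touch the rim tip, which should be exactly 6 mm short of home.

```bash
python3 -m creep '[[[-5,0,0],0],[[-11,0,0],0],[[-11,0,-4],0],[[-11,0,-8],0],[[-11,0,-8],0]]'>/dev/null; python3 -m creep '[[[0,0,0],0],[[1.2,0,0],0],[[1.2,0,0],0]]'>/dev/null; python3 go.py; python3 -m creep '[[[1,0,0],0],[[1,0,0],0]]'>/dev/null; python3 go.py;python3 -m creep '[[[1,0,0],0],[[1,0,0],0]]'>/dev/null; python3 go.py;python3 -m creep '[[[1,0,0],0],[[1,0,0],0]]'>/dev/null; python3 go.py
```

```text
t22.55 p [566.7 168.9 260.4] yaw 1.49 tilt [0.0001 0.    ] f [-0.3 -0.5 -2.4] tq [-0.03 -0.05  0.02] w0.334 g50
t22.72 p [567.6 169.  260.4] yaw 1.50 tilt [-0.0001  0.    ] f [ 0.1 -0.1 -0.5] tq [ 0.05  0.06 -0.04] w0.333 g50
t22.88 p [568.6 169.1 260.4] yaw 1.50 tilt [-0. -0.] f [ 0.1  0.5 -0.5] tq [ 0.    0.12 -0.03] w0.332 g50
t23.05 p [569.4 169.1 260.4] yaw 1.51 tilt [-0.0005 -0.0001] f [-1.2  0.4 -1.4] tq [-0.02  0.33 -0.03] w0.328 g50
```

Contact is at 568.8, exactly 6 mm before the earlier stop, so 575 is home. I'll re-seat and release.

```bash
python3 -m creep '[[[-2.5,0,0],0],[[-2.5,0,4],0],[[-2.5,0,8],0],[[-2.5,0,8],0]]'>/dev/null; python3 go.py; python3 -m creep '[[[2,0,0],0],[[4,0,0],0],[[6,0,0],0],[[7,0,0],0],[[7,0,0],0]]'>/dev/null; python3 go.py;  python3 -m creep '[[[1,0,0],0],[[1.5,0,0],0],[[1.5,0,0],0]]'>/dev/null; python3 go.py
```

```text
t23.38 p [567.  169.1 252.2] yaw 1.50 tilt [ 0.0004 -0.    ] f [-0.4 -0.5 -1.6] tq [ 0.    0.05 -0.02] w0.331 g51
t23.80 p [574.2 169.2 252.4] yaw 1.50 tilt [-0.0001  0.0001] f [-0.3  0.1 -1.4] tq [ 0.01  0.02 -0.03] w0.332 g50
t24.05 p [575.3 169.3 252.4] yaw 1.51 tilt [-0.0005 -0.0002] f [-0.9  0.6 -1.7] tq [-0.05  0.31  0.02] w0.330 g50
```

```bash
python3 -m creep '[[[0.8,0,0],0],[[0.9,0,0.5],0],[[1,0,0.8],0],[[1,0,0.8],0]]'>/dev/null; python3 go.py; python3 -m creep '[[[0,0,0],0],[[0,0,0],0],[[0,0,0],0],[[0,0,0],0]]' 0.55 >/dev/null; python3 go.py; python3 -m creep '[[[0,0,-10],0],[[0,0,-40],0],[[0,0,-80],0],[[0,0,-80],0]]' >/dev/null;python3 -m creep '[[[-4,38,0],0.06],[[-10,78,0],0.12],[[-15,118,4],0.18],[[-20,158,8],0.24],[[-25,198,10],0.3]]' 0.8 >/dev/null; python3 go.py 519.5 -269 270 -17
```

```text
t24.38 p [575.9 169.4 252.1] yaw 1.52 tilt [-0.0009 -0.0005] f [-5.9 -1.5  4.4] tq [-0.29  1.66  0.01] w0.328 g51
t24.72 p [576.8 169.3 251.9] yaw 1.49 tilt [0.0008 0.0002] f [0.4 0.3 0.3] tq [-0.04 -0.06  0.04] w0.551 g0
t25.47 p [556.3 -31.1 322.4] yaw -15.84 tilt [ 0.0014 -0.0004] f [ 0.9 -0.7 -0.3] tq [ 0.02 -0.04  0.04] w0.799 g0
shift [ 29.5 238.9  52.4] twist 0.020
```

```bash
python3 -m creep '[[[5,40,0],0.02],[[10,80,0],0.02],[[15,120,5],0.02],[[20,160,10],0.02],[[26,198,20],0.02]]' >/dev/null; python3 -m creep '[[[3,36,10],0],[[3,36,26],0],[[3,36,26],0],[[3,36,26],0]]' >/dev/null; python3 go.py 519.5 -269 166 -17
python3 - <<'E'
from h import *
for n in('side','top'):
    c=snap(n); W=cloud(c)*1000; h=cv2.cvtColor(c['pixels'],cv2.COLOR_RGB2HSV); np.savez(n+'8.npz',**c)
    for lo,hi,nm in((100,130,'blue'),(22,34,'yellow')):
        B=(h[...,0]>=lo)&(h[...,0]<=hi)&(h[...,1]>150)&(abs(W[...,0]-580)<40)&(abs(W[...,1]-165)<70)&(W[...,2]>70)&(W[...,2]<230)
        P=W[B]; print(n,nm,len(P),P.min(0).round(1),P.max(0).round(1),np.median(P,0).round(1))
    k=(h[...,2]<60)&(W[...,2]>150)&(W[...,2]<175)&(abs(W[...,0]-595)<30)&(abs(W[...,1]-165)<40)
    P=W[k]; print(n,'collar',len(P), np.percentile(P[:,0],[0,10,50,90,100]).round(1) if len(P) else'')
c=dict(np.load('side8.npz'));t=dict(np.load('top8.npz'))
a=np.hstack([cv2.resize(c['pixels'][100:180,225:305],(400,400),interpolation=2),cv2.resize(t['pixels'][160:240,165:245],(400,400),interpolation=2)]); cv2.imwrite('pics/c8.png',a[:,:,::-1])
E
```

```text
t26.22 p [ 520.7 -261.9  276. ] yaw -16.82 tilt [-0.0001  0.0008] f [0.3 0.9 0.5] tq [0.02 0.08 0.  ] w0.800 g0
shift [  1.    7.3 110. ] twist 0.003
side blue 127 [590.8 111.2  76.6] [601.1 186.8 215.8] [594.1 136.1 165.7]
side yellow 109 [577.3 121.5  87.9] [584.4 182.2 215.5] [581.  144.3 168.4]
side collar 30 [600.7 600.9 604.2 607.3 607.6]
top blue 86 [583.4 116.7 140.7] [602.3 224.8 219.7] [592.3 169.4 169.8]
top yellow 111 [571.4 126.1 115.4] [582.7 214.3 217.2] [576.8 160.9 172. ]
top collar 12 [601.7 601.9 604.8 605.6 605.8]
```

View pics/c8.png

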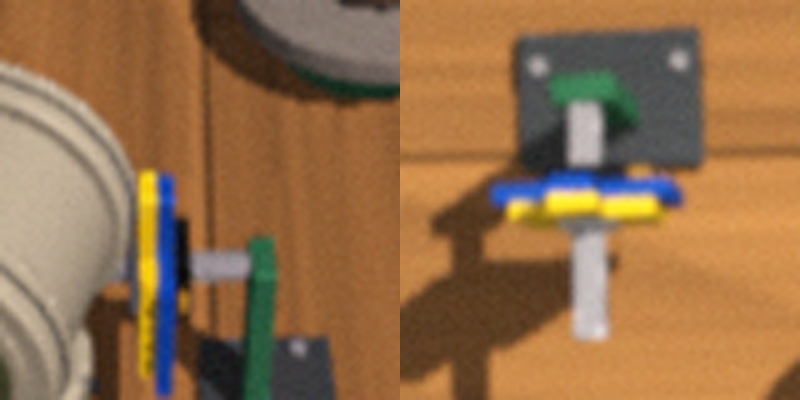

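Blue and yellow hang nested against the collar: side (160,270), top (588,200). On to the orange die.

```bash
python3 -m creep '[[[1,7,30],0],[[1,7,65],0],[[1,7,95],0],[[1,7,110],0],[[1,7,110],0]]' >/dev/null;  python3 -m creep '[[[0,0,0],0],[[0,0,0],0]]' >/dev/null; python3 go.py 519.5 -269 166 -17
```

```text
t26.90 p [ 520.9 -269.   168. ] yaw -16.77 tilt [ 0.0029 -0.0013] f [ 0.3 -0.5  0.8] tq [-0.02 -0.03  0.  ] w0.799 g0
shift [-1.4  0.4  2. ] twist 0.004
```

```bash
python3 -m creep '[[[-1.5,0,2],0],[[-1.5,0,2],0]]' >/dev/null;  python3 -m creep '[[[0,0,0],0],[[0,0,0],0],[[0,0,0],0],[[0,0,0],0],[[0,0,0],0]]' 0.1 50 >/dev/null;python3 -m creep '[[[0,0,0],0],[[0,0,0],0],[[0,0,0],0]]'  >/dev/null; python3 go.py 519 -270 166 -17;  python3 -m creep '[[[0,0,-15],0],[[0,0,-50],0],[[0,0,-90],0],[[0,0,-125],0],[[0,0,-155],0]]' >/dev/null; python3 go.py 465 167 320 1.5;python3 -m creep '[[[-16,-33,0],-0.06],[[-32,-68,0],-0.12],[[-48,-103,0],-0.18],[[-63,-139,0],-0.24],[[-78,-174,0],-0.3]]' >/dev/null; python3 go.py 465 167 320 1.5
```

```text
t27.73 p [ 518.5 -268.8  164.3] yaw -16.82 tilt [ 0.0008 -0.0004] f [-1.   1.4  5.4] tq [0.04 0.14 0.01] w0.391 g50
shift [ 0.8  0.9 -1.7] twist 0.003
t28.15 p [ 518.  -268.7  321. ] yaw -16.83 tilt [ 0.0008 -0.0004] f [ 0.4  0.2 -1.5] tq [-0.01 -0.07  0.01] w0.391 g51
shift [-176.9 -401.7    0.8] twist -0.320
t28.57 p [493.  -77.9 318.3] yaw 0.52 tilt [-0.0007 -0.0003] f [ 1.4 -0.1 -1.3] tq [ 0.03 -0.07  0.02] w0.388 g51
shift [ -25.8 -245.2   -1.7] twist -0.017
```

```bash
python3 -m creep '[[[-10,-38,0],-0.01],[[-20,-76,0],-0.017],[[-26,-116,0],-0.017],[[-26,-157,0],-0.017],[[-26,-198,0],-0.017]]' >/dev/null; python3 -m creep '[[[0,-25,0],0],[[0,-38,10],0],[[0,-38,25],0],[[0,-38,40],0],[[0,-38,55],0]]' >/dev/null; python3 -m creep '[[[0,0,0],0],[[0,0,0],0]]' >/dev/null; python3 go.py 480 166.5 264 1.5
```

```text
t29.57 p [465.3 155.9 263.3] yaw 1.34 tilt [-0.0019 -0.0002] f [ 0.5  0.7 -1.3] tq [ 0.04 -0.01  0.01] w0.389 g51
shift [ 15.  -10.2  -0.8] twist -0.003
```

```bash
python3 -m creep '[[[0,-5,-0.8],-0.003],[[0,-10.5,-0.8],-0.003],[[6,-10.5,-0.8],-0.003],[[14,-10.5,-0.8],-0.003],[[14,-10.5,-0.8],-0.003]]' >/dev/null; python3 go.py 535 167.9 264 1.5;  python3 -m creep '[[[8,0,0],0],[[16,0,0],0],[[24,0,0],0],[[28,0,0],0]]' >/dev/null; python3 go.py;  python3 -m creep '[[[8,0,0],0],[[16,0,0],0],[[22,0,0],0],[[22,0,0],0]]' >/dev/null; python3 go.py 532 168 252.5 1.5
```

```text
t29.98 p [481.1 166.7 264.9] yaw 1.45 tilt [0.0011 0.0005] f [-0.1 -1.1 -1.4] tq [-0.07  0.06  0.03] w0.388 g51
shift [53.9  0.1  0.9] twist -0.001
t30.32 p [508.8 167.4 264.4] yaw 1.46 tilt [0.     0.0004] f [ 0.7  0.4 -2. ] tq [-0.02 -0.01  0.  ] w0.391 g51
t30.65 p [530.6 168.1 264.3] yaw 1.47 tilt [0.     0.0005] f [-0.3  0.8 -0.4] tq [0.07 0.   0.03] w0.389 g51
shift [ 1.4  0.1 11.8] twist -0.001
```

```bash
python3 -m creep '[[[0,0,5],0],[[0,0,10.5],0],[[0,0,10.5],0],[[0,0,10.5],0]]' >/dev/null; python3 -m creep '[[[0,0,1],0],[[0,0,1],0],[[0,0,1],0]]'>/dev/null; python3 go.py; python3 -m creep '[[[0,0,1],0],[[0,0,1],0],[[0,0,1],0]]'>/dev/null; python3 go.py;python3 -m creep '[[[0,0,0.7],0],[[0,0,0.7],0],[[0,0,0.7],0]]'>/dev/null; python3 go.py
```

```text
t31.23 p [529.4 168.3 253.2] yaw 1.51 tilt [ 0.0003 -0.0001] f [-0.4 -0.5 -0.2] tq [ 0.05 -0.05 -0.  ] w0.388 g51
t31.48 p [529.5 168.3 252.1] yaw 1.50 tilt [ 0.0001 -0.0001] f [ 0.1  0.7 -0.8] tq [-0.   -0.02  0.04] w0.386 g51
t31.73 p [529.5 168.3 251.3] yaw 1.51 tilt [ 0. -0.] f [-0.7 -0.3 -1.4] tq [ 0.03 -0.04 -0.02] w0.386 g51
```

```bash
python3 -m creep '[[[0,0,0.7],0],[[0,0,0.7],0],[[0,0,0.7],0]]'>/dev/null; python3 go.py;python3 -m creep '[[[0,0,0.7],0],[[0,0,0.7],0],[[0,0,0.7],0]]'>/dev/null; python3 go.py
```

```text
t31.98 p [529.6 168.3 251.3] yaw 1.50 tilt [ 0.0006 -0.0002] f [-1.8 -1.6  5.9] tq [-0.29  0.53 -0.02] w0.389 g52
t32.23 p [529.6 168.4 251.2] yaw 1.50 tilt [ 0.0011 -0.0004] f [-3.6 -2.8 10.9] tq [-0.58  1.11 -0.04] w0.392 g52
```

```bash
python3 -m creep '[[[0,0,-3],0],[[0,0,-9.6],0],[[8,0,-9.6],0],[[18,0,-9.6],0],[[24,0,-9.6],0]]'>/dev/null; python3 -m creep '[[[1,0,0],0],[[1,0,0],0]]'>/dev/null; python3 go.py; python3 -m creep '[[[1,0,0],0],[[1,0,0],0]]'>/dev/null; python3 go.py;python3 -m creep '[[[1,0,0],0],[[1,0,0],0]]'>/dev/null; python3 go.py;python3 -m creep '[[[1,0,0],0],[[1,0,0],0]]'>/dev/null; python3 go.py
```

```text
t32.82 p [554.9 168.9 258.9] yaw 1.49 tilt [-0.001   0.0005] f [ 0.9 -0.5 -1.6] tq [-0.04  0.03 -0.02] w0.394 g51
t32.98 p [555.3 169.1 259.4] yaw 1.52 tilt [-0.0003 -0.    ] f [-0.4 -0.2 -0.7] tq [0.   0.   0.05] w0.388 g51
t33.15 p [556.4 169.  259.6] yaw 1.51 tilt [ 0.0002 -0.0002] f [ 0.5 -0.4 -1.7] tq [-0.02 -0.04  0.03] w0.389 g51
t33.32 p [557.4 169.  259.6] yaw 1.50 tilt [-0.     -0.0001] f [-1.2  0.3 -1.2] tq [0.1  0.24 0.01] w0.390 g51
```

```bash
python3 -m creep '[[[0.7,0,0],0],[[0.7,0,0],0]]'>/dev/null; python3 go.py;  python3 -m creep '[[[-3.5,0,0],0],[[-3.5,0,4],0],[[-3.5,0,8],0],[[-3.5,0,8],0]]'>/dev/null; python3 go.py; python3 -m creep '[[[2,0,0],0],[[4,0,0],0],[[6,0,0],0],[[7,0,0],0],[[7,0,0],0]]'>/dev/null; python3 go.py;  python3 -m creep '[[[1,0,0],0],[[1.2,0,0],0],[[1.2,0,0],0]]'>/dev/null; python3 go.py
```

```text
t33.48 p [558.  169.  259.5] yaw 1.51 tilt [-0.0006 -0.0002] f [-1.6  0.2 -0.3] tq [-0.12  0.51  0.  ] w0.388 g51
t33.82 p [554.8 169.  251.4] yaw 1.50 tilt [0.0007 0.    ] f [ 0.5 -0.4 -0.9] tq [-0.05  0.04 -0.02] w0.392 g51
t34.23 p [561.9 169.  251.4] yaw 1.49 tilt [-0.      0.0001] f [-0.3  0.1 -0.5] tq [ 0.03  0.02 -0.07] w0.388 g51
t34.48 p [562.8 169.1 251.5] yaw 1.51 tilt [-0.0001 -0.0001] f [-0.4 -0.5 -1.4] tq [ 0.    0.05 -0.01] w0.386 g51
```

Rim contact is at about 557.3, so home should be about 563.3.

```bash
python3 -m creep '[[[0.7,0,0],0],[[0.7,0,0],0]]'>/dev/null; python3 go.py; python3 -m creep '[[[0.7,0,0],0],[[0.7,0,0],0]]'>/dev/null; python3 go.py; python3 -m creep '[[[0.6,0,0],0],[[0.6,0,0],0]]'>/dev/null; python3 go.py
```

```text
t34.65 p [563.5 169.2 251.5] yaw 1.51 tilt [-0.     -0.0001] f [ 0.4  0.3 -1.2] tq [0.01 0.21 0.01] w0.391 g51
t34.82 p [563.9 169.2 251.5] yaw 1.51 tilt [-0.0009 -0.0003] f [-3.6 -1.   0.8] tq [-0.12  0.82  0.03] w0.393 g51
t34.98 p [564.2 169.2 251.5] yaw 1.52 tilt [-0.0017 -0.0007] f [-6.6 -1.9  2.6] tq [-0.29  1.5   0.07] w0.391 g51
```

Contact came at 563.5, so it is home. I'll lower, release, retreat and look.

```bash
python3 -m creep '[[[0,0,0.5],0],[[0,0,0.8],0],[[0,0,0.8],0]]'>/dev/null; python3 go.py; python3 -m creep '[[[0,0,0],0],[[0,0,0],0],[[0,0,0],0],[[0,0,0],0]]' 0.6 >/dev/null; python3 go.py; python3 -m creep '[[[0,0,-10],0],[[0,0,-40],0],[[0,0,-80],0],[[0,0,-80],0]]' >/dev/null;python3 -m creep '[[[-20,30,0],0],[[-40,60,0],0],[[-60,90,0],0],[[-80,120,0],0],[[-100,150,0],0]]' >/dev/null; python3 go.py
python3 - <<'E'
from h import *
c=snap('side');t=snap('top')
for n,k in(('side',c),('top',t)):
    W=cloud(k)*1000; h=cv2.cvtColor(k['pixels'],cv2.COLOR_RGB2HSV)
    for lo,hi,nm in((100,130,'blue'),(22,34,'yellow'),(4,17,'orange')):
        B=(h[...,0]>=lo)&(h[...,0]<=hi)&(h[...,1]>170)&(abs(W[...,0]-580)<40)&(abs(W[...,1]-165)<70)&(W[...,2]>70)&(W[...,2]<230)
        P=W[B]; print(n,nm,len(P),P.min(0).round(1),P.max(0).round(1),np.median(P,0).round(1))
    q=(h[...,2]<60)&(W[...,2]>150)&(W[...,2]<175)&(abs(W[...,0]-595)<30)&(abs(W[...,1]-165)<40)
    print('collar',np.percentile(W[q][:,0],[0,50,100]).round(1) if q.any() else'')
a=np.hstack([cv2.resize(c['pixels'][100:180,225:305],(400,400),interpolation=2),cv2.resize(t['pixels'][160:240,165:245],(400,400),interpolation=2)]); cv2.imwrite('pics/c9.png',a[:,:,::-1])
E
```

```text
t35.23 p [564.2 169.3 251.3] yaw 1.53 tilt [-0.0012 -0.0008] f [-7.6 -2.2  6.8] tq [-0.47  1.88  0.09] w0.388 g52
t35.57 p [565.1 169.2 250.8] yaw 1.49 tilt [0.0007 0.0002] f [0.4 0.6 0.5] tq [ 0.01 -0.02 -0.02] w0.600 g0
t36.32 p [467.9  15.6 331.4] yaw 1.52 tilt [ 0.0015 -0.0001] f [ 0.1 -0.3 -0.1] tq [ 0.02 -0.02  0.02] w0.597 g0
side blue 112 [590.8 110.9  76.2] [601.1 188.3 214.4] [594.1 131.4 166.9]
side yellow 114 [577.4 119.   88.5] [584.4 180.2 215.5] [581.  140.  168.3]
side orange 136 [563.7 124.3  83.8] [607.5 182.  215. ] [571.1 148.3 168.5]
collar [600.8 604.1 607.4]
top blue 64 [585.  116.4 149.2] [599.6 223.8 220.2] [591.7 165.9 170.2]
top yellow 70 [572.5 125.6 117.1] [582.1 214.8 219.8] [577.  159.7 172. ]
top orange 96 [560.6 135.7 113.6] [573.8 205.8 219. ] [565.6 162.8 172.6]
collar [601.5 604.9 605.8]
```

View pics/c9.png

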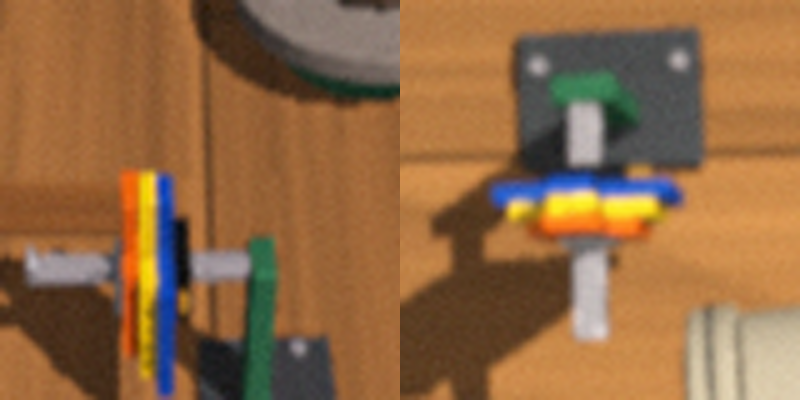

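All three dies hang nested and upright against the unmoved collar: side (148,270), top (588,205). Handing in.

```bash
python3 -m creep '[[[0,0,0],0],[[0,0,0],0],[[0,0,0],0]]' >/dev/null; python3 -c "from workcell import manip; print(manip.hand_in())"
```

```text
the job is handed in; nothing more can be done
None
```

All three dies hang nested on the hook: blue against the collar, which did not move, then yellow, then orange, each felt fully home; job handed in at about 37 s (limit 72 s), with no verdict returned.

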